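# Clamp the tube rack on the vortex mixer with a winged nut between guide pillars

### The arm

A 6-joint arm with a two-finger parallel gripper is mounted at the origin on the work surface. World frame = base frame: x ahead of the robot, y to its left, z up, the work surface at z = 0. Lengths are in m, angles in rad, forces in N, time in s.
With the tool pointing down it reaches from about 0.375 to 0.925 m from the base axis. Payload 5.7 kg.
Tool frame: the origin (TCP) lies midway between the tips of the shut fingers; the grasp point (between the pads) lies 19 mm behind it; z points along the fingers, y is the line along which they close (so a half turn about z gives the same grasp; the last joint's range is limited). The gripper opens to 88 mm and grips with 3 to 60 N. Pads are 20 mm wide; open, the fingers measure 115 mm over their backs; the gripper's body (75 mm by 178 mm) begins 61 mm behind the grasp point.
Start: joints at [1.026, 0.359, 1.51, -0, 1.272, -0.115], TCP at [0.25, 0.545, 0.223] pointing down, gripper open.
Joint ranges: [-2.97, 2.97], [-1.01, 2.36], [0.21, 2.38], [-0.96, 4.11], [0.2, 2.71], [-2.98, 2.98]. Speed limits (rad/s): [2.39, 2.39, 3.14, 3.14, 3.14, 3.14].

### API

Orientations are given as a unit quaternion [x, y, z, w].
In Python, from bench import move_ptp, servo_line, goto_joints, move_gripper, sleep, inverse_kinematics, capture, PlanningError, close_job, spot_in, silhouettes, current_clock, current_joint_pos, current_qvel, current_joint_torque, current_position, current_orientation, current_force, current_torque, current_finger_gap, current_grip_force gives the robot as it stands. Calls block until the motion is done:
- move_ptp(position, orientation): joint-space move of the TCP to a pose.
- servo_line(position, orientation=None, rate=0.15, contact_N=None): straight line of the TCP; orientation=None keeps the orientation; rate is the mean speed in m/s. With contact_N (N) it stops when the force on the tool has changed by that much, and returns True; else False.
- goto_joints(angles): joint-space move.
- move_gripper(opening): finger opening in m; the grip force is fixed at half the most; returns when the fingers have stopped.
- sleep(seconds).
- inverse_kinematics(position, orientation): joint angles nearest the present ones, or None.
- capture(name): name is "scene" or "side" or "wrist"; returns a dict with "image" (384x512x3 uint8, blue, green, red), "range_z" (384x512 float32, m along the optical axis (not along the pixel's ray), 0 where there is no reading), "intrinsics" (3x3 intrinsics, pixels), "R" (3x3) and "t" (3): a world point X has camera coordinates R X + t. Camera axes: x right, y down, z forward; pixel columns grow to the right and rows downward; lengths in m; the calibration is good to about 2 mm. A picture is of the moment at which its call begins.
A pose or a line that the arm cannot do raises PlanningError and nothing moves.
- close_job(): hands the job in; it is judged then, once.
Trained networks look in the newest picture that a camera, given by its name, has taken for a name from the list of things; names that differ only in an ending like _2 or _b are one class to them, and where a whole thing is asked for, a point or a joint stands for the part that bears it (a point fixed in the world has none). Each returns a list of dicts, best first, with "conf" (0 to 1); they miss things now and then, are a little off and sometimes report something else, mostly with a low value. They report only what shows in the picture. A call takes as long as a camera call. They do not tell look-alikes from the thing itself.
- spot_in(camera, query): "xy" ([column, row] in pixels, amid what is visible of it).
- silhouettes(camera, query): "region" (384x512 bool, what is visible of it) and "xy" ([column, row] in pixels, amid what is visible of it).
Readings, each from a call of its own:
- current_clock(): time.
- current_joint_pos(): joint angles.
- current_qvel(): joint speeds.
- current_joint_torque(): joint torques, N m.
- current_position(): TCP position.
- current_orientation(): TCP orientation.
- current_force(): force on the tool from outside, world axes, zero at the start.
- current_torque(): the same for the moment, N m.
- current_finger_gap(): finger opening in m.
- current_grip_force(): force on a finger pad.
Only numpy, scipy, OpenCV 4.12 (cv2) and the standard library are available. Lean on these libraries where they do the work, as an engineer would, in place of code of your own. Each camera call takes 0.05 s, during which the arm holds its last target. There are 200 camera calls.

### The job

Gently push the clear tube rack along the mixer's platform until it is fully home against the black end stop, so that its low tab lies under the hold-down yoke. Then turn the brass three-winged nut clockwise (seen from above) in short strokes between the two guide pillars until the rack is clamped snug, so that the nut takes about one and a half times its free-running effort to turn, but never twice. Do not lean on the pillars, keep the tubes standing in the rack and leave the other glassware alone.

Things in the scene. Friction and masses are not known exactly. Their poses are not given: they have to be found in the camera images.
- mixer: Chrome vortex mixer, fixed; platform 205 x 270 mm on top, its surface 85 mm above the table. Origin: table level under the platform's centre; x points away from the side with the speed knob, y along the platform, z up. The nut's vertical stud is at x = -60 mm, y = 0. Low rails (12 mm at the back, 8 mm in front) guide the rack along y with about 1 mm play each side.
- stop (a point): Centre of the face of the black end stop (50 mm wide, 45 mm high), 22 mm above the platform, at y = +65.5 mm in the mixer's frame; axes as the mixer's. The rack's +y end face comes to rest against it.
- rack: Clear acrylic tube rack, loose, about 0.4 kg: body x 0 to 50, y -65 to 65 mm, 63 high; tab x -36 to 0, y -22 to 22, 16 high. Origin: underside, middle of the body's -x face; axes as the mixer's. It starts 25 to 50 mm short of home and slides in +y. Home: end face on the stop, origin at y = 0 in the mixer's frame (3 mm short still counts). Push with under 30 N.
- rack_end (a point): Centre of the rack's -y end face (50 mm wide, 0 to 63 mm above the platform), 34 mm above the platform: the place to push, towards +y. The tubes' caps stand 124 mm above the platform; the nearer tube's axis is 50 mm inward of this face.
- nut_mid (a point): Centre of the three-winged brass nut, halfway up its wings. z up; x along one wing, the others at 120 and 240 degrees. Wings: upright plates 7 mm thick, 25 mm tall, from the hub (radius 11) to radius 36 mm. Clockwise from above (wing angle falling) tightens and sinks it 3 mm per rad; it stays where left. The yoke's top is 23 mm below this point at the start.
- nut_hub (a point): Middle of the nut's top face, on the stud. Effort to turn: 0.24 N m free; after the foot meets the tab it rises, about 0.16 N m per rad. Snug is 0.31 to 0.44 N m (1.3 to 1.8 times free, best 1.5); twice is overtight. Forces felt at a halted fingertip read up to a quarter low: compare with the free-running reading. Total turn 1 to 4 rad, at least 0.4 of it free; it cannot be seen, only felt.
- clamp: Aluminium hold-down yoke under the nut, on spring washers: bar 132 mm along y and a tongue towards the rack. Origin: on the stud axis at the yoke's top face; z up. A black rubber foot (16 mm across) hangs under the tongue 42 mm in +x of the stud, over the tab's place. Its height is screw-set and not known exactly: at the start it clears the 16 mm tab by 1 to 9 mm.
- pillars: Two fixed upright chrome pillars, 16 mm thick, 70 mm high. Origin: on the platform midway between them, 12 mm in +x of the stud; their axes lie 54 mm to either side in y. They overlap the wings in height, so a fingertip pushing a wing has only the -x side of the nut, up to some 80 degrees either side of -x. Never push them with over 15 N.
- tube_a_mid (a point): Yellow-capped conical tube standing in the rack, 17 mm thick, cap 21 mm, 116 mm tall; point halfway up, z along the tube.
- tube_b_mid (a point): The second such tube, 30 mm beside the first.
- boat: Round glass weighing boat, 76 mm across, 18 mm high, loose bystander; origin under its centre.
- weight: Brass weight, 28 mm across, 40 mm high, loose bystander; origin under its centre.
- reagent: Amber bottle with blue cap, 64 mm across, 130 mm high, loose bystander; origin under its centre.
- beaker: Glass beaker, 68 mm across, 90 mm high, loose bystander; origin under its centre.
- jar: Small jar with white cap, 52 mm across, 60 mm high, loose bystander; origin under its centre.
Things that resemble listed ones, but are neither listed nor needed, are in the scene too. What is shaped like the rack but pink or purple is not meant. Leave any pink or purple look-alike of the part that bears tube_a_mid alone.

How it is judged:
By the outcome, as a careful person would: the job done as asked, in the order asked, and still so for the second after the job is handed in, with the robot touching nothing.
It also fails if it takes over 72 s, if anything falls off the work surface, if the arm or the gripper's body presses on something with over 40 N, if the wrist force passes 120 N, or if a joint passes its speed limit or range.

## Working session

There is one attempt and no reset: what is moved stays moved. The work goes in short steps, each a Python script; the robot and the scene stay as the last script left them, time stands still between calls to the robot, and variables do not carry over. Pictures are saved under pics/ and viewed, at most 10 in all, crops included, and the job is handed in when it is done.

```bash
ls; mkdir -p pics
python3 - <<'E'
from bench import *
import cv2,numpy as np
ims=[]
for c in ["scene","side"]:
    d=capture(c); ims.append(d["image"]); print(c,d["intrinsics"].tolist(),(-d["R"].T@d["t"]).round(3), d["R"].round(2).tolist())
    for q in ["mixer","stop","rack","rack_end","nut_mid","nut_hub","clamp","pillars","tube_a_mid"]:
        for r in spot_in(c,q)[:3]:
            u,v=[int(round(a)) for a in r["xy"]]
            z=d["range_z"][v,u]; K=d["intrinsics"]
            X=d["R"].T@(z*np.linalg.inv(K)@[r["xy"][0],r["xy"][1],1]-d["t"])
            print(c,q,round(r["conf"],2),(u,v),X.round(3))
cv2.imwrite("pics/a.png",ims[0]);cv2.imwrite("pics/b.png",ims[1])
print(current_clock(),current_orientation())
E
```

```text
pics
scene [[425.6798330814634, 0.0, 252.71243923291638], [0.0, 425.6798330814634, 195.37486574728487], [0.0, 0.0, 1.0]] [1.171 0.644 0.894] [[-0.69, 0.73, -0.01], [0.47, 0.44, -0.76], [-0.55, -0.53, -0.64]]
scene mixer 0.55 (238, 226) [0.622 0.064 0.116]
scene stop 0.78 (242, 226) [0.613 0.068 0.112]
scene rack 0.97 (266, 170) [ 0.344 -0.091  0.07 ]
scene rack 0.75 (220, 199) [ 0.609 -0.019  0.152]
scene rack 0.72 (176, 180) [ 0.528 -0.337  0.001]
scene rack_end 0.92 (269, 171) [ 0.338 -0.083  0.064]
scene rack_end 0.76 (222, 204) [0.62  0.001 0.153]
scene rack_end 0.59 (176, 182) [ 0.538 -0.321  0.007]
scene nut_mid 0.55 (252, 188) [0.524 0.018 0.161]
scene nut_mid 0.44 (380, 273) [0.434 0.389 0.031]
scene nut_hub 0.61 (252, 186) [0.521 0.017 0.166]
scene clamp 0.62 (242, 198) [ 0.545 -0.001  0.126]
scene pillars 0.48 (257, 200) [0.546 0.058 0.154]
scene tube_a_mid 0.62 (213, 173) [ 0.59  -0.06   0.208]
scene tube_a_mid 0.56 (148, 223) [ 0.749 -0.175  0.059]
scene tube_a_mid 0.44 (166, 200) [ 0.656 -0.211  0.065]
side [[439.5646763569164, 0.0, 255.3564682926258], [0.0, 439.56467635
[... 269 characters left out ...]
8  0.094]
side rack 0.69 (343, 269) [ 0.54  -0.313  0.067]
side rack_end 0.63 (338, 269) [ 0.535 -0.302  0.059]
side rack_end 0.62 (228, 261) [ 0.332 -0.105  0.008]
side rack_end 0.59 (296, 192) [ 0.586 -0.041  0.092]
side nut_mid 0.54 (268, 175) [0.516 0.001 0.153]
side nut_hub 0.7 (266, 175) [0.508 0.002 0.155]
side nut_hub 0.69 (298, 195) [ 0.584 -0.055  0.09 ]
side clamp 0.55 (269, 182) [0.52  0.001 0.123]
side pillars 0.71 (276, 188) [ 0.509 -0.051  0.145]
side tube_a_mid 0.73 (369, 211) [ 0.742 -0.18   0.056]
side tube_a_mid 0.58 (303, 171) [ 0.576 -0.075  0.193]
side tube_a_mid 0.52 (350, 230) [ 0.642 -0.216  0.062]
1.0 [ 2.13255571e-01  9.76996448e-01 -4.06902751e-05 -2.58078493e-05]
```

Run:
```python
import cv2,numpy as np
a=cv2.imread("pics/a.png");b=cv2.imread("pics/b.png")
a=cv2.resize(a[110:310,120:320],(800,800))[100:700];cv2.imwrite("pics/a2.png",a)
b=cv2.resize(b[90:290,190:390],(600,600),interpolation=cv2.INTER_CUBIC);cv2.imwrite("pics/b2.png",b)
```

```text
(no output)
```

View pics/a.png

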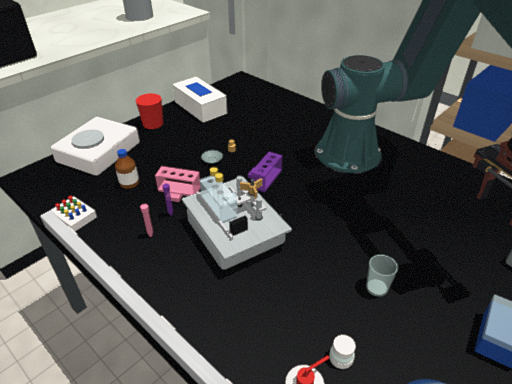

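View pics/b2.png

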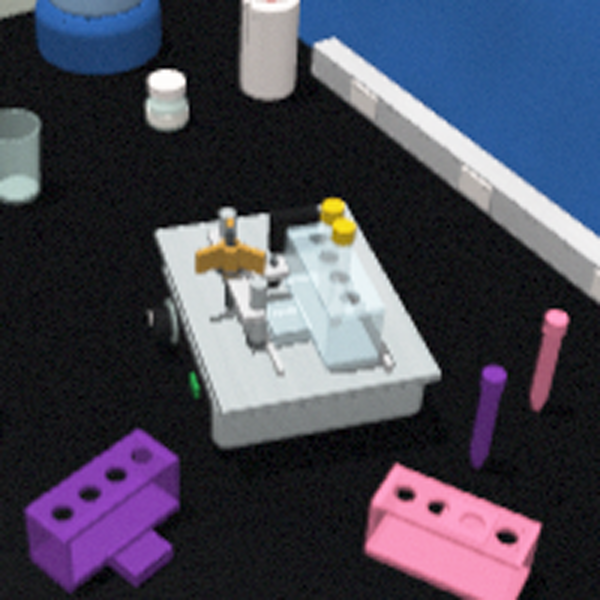

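View pics/a2.png

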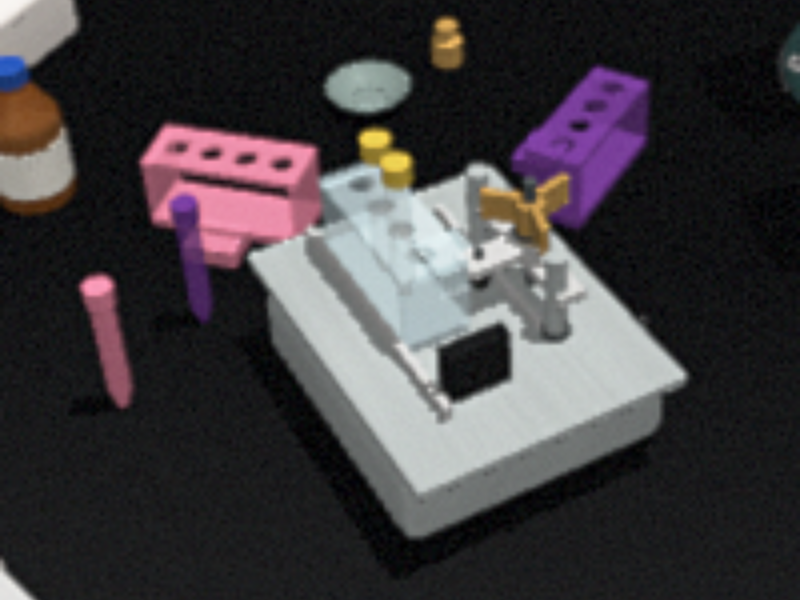

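The scene picture shows the mixer at about px (238,226), with the clear rack and its yellow caps at (215,175). The nut is at (252,187), the black stop at (238,225), and a pink and a purple look-alike rack stand beside it. The side picture agrees. Next I fit the platform from depth.

```bash
cat > h.py <<'E'
from bench import *
import cv2,numpy as np
def cloud(c):
    d=capture(c);Z=d["range_z"];v,u=np.nonzero(Z>0);z=Z[v,u]
    P=np.linalg.inv(d["intrinsics"])@np.vstack([u*z,v*z,z])
    X=(d["R"].T@(P-d["t"][:,None])).T
    return d,X,d["image"][v,u]
E
python3 - <<'E'
from h import *
for c in ["scene","side"]:
    d,X,C=cloud(c)
    m=(abs(X[:,0]-.58)<.22)&(abs(X[:,1])<.22)
    s=m&(abs(X[:,2]-.085)<.006)
    img=np.zeros((440,440),np.uint8)
    ij=((X[s,:2]-[.36,-.22])*1000).astype(int); img[ij[:,1],ij[:,0]]=255
    img=cv2.morphologyEx(img,cv2.MORPH_CLOSE,np.ones((9,9)))
    img=cv2.morphologyEx(img,cv2.MORPH_OPEN,np.ones((9,9)))
    n,l,st,_=cv2.connectedComponentsWithStats(img); k=1+np.argmax(st[1:,4])
    p=np.argwhere(l==k)[:,::-1].astype(np.float32)/1000+[.36,-.22]
    r=cv2.minAreaRect((p*1000).astype(np.float32)); print(c,r,np.median(X[s,2]))
    b,g,rr=C.astype(int).T
    br=m&(X[:,2]>.125)&(rr>b+40)
    y=br&(X[:,2]>.19); n=br&(X[:,2]<.185)
    print("caps",X[y].mean(0),y.sum(),X[y].max(0),X[y].min(0)); print("nut",np.median(X[n],0),n.sum(),X[n].min(0),X[n].max(0))
    ch=m&(X[:,2]>.145)&(X[:,2]<.16)&(abs(rr-b)<20)&(X[:,0]<.56); print("pillar pts",X[ch].round(3)[:40:4].tolist())
    bk=m&(X[:,2]>.1)&(X[:,2]<.128)&(rr<50)&(X[:,1]>.03); print("stop",np.median(X[bk],0),bk.sum(),X[bk].min(0),X[bk].max(0))
    np.savez(f"{c}.npz",X=X[m],C=C[m])
E
```

```text
scene ((572.4545288085938, -5.38055419921875), (271.5621337890625, 205.72422790527344), 73.97412872314453) 0.08696945238172155
caps [ 0.5875801  -0.05108909  0.20766933] 113 [ 0.60070183 -0.02790993  0.21381823] [ 0.57053689 -0.0781577   0.19628335]
nut [0.52437484 0.01246832 0.15923776] 200 [ 0.48009312 -0.01899254  0.13714244] [0.53625411 0.04293576 0.16914651]
pillar pts [[0.51, -0.049, 0.159], [0.512, -0.046, 0.159], [0.519, -0.048, 0.158], [0.51, -0.041, 0.156], [0.514, -0.045, 0.153], [0.517, -0.049, 0.149], [0.512, -0.039, 0.151], [0.518, -0.041, 0.15], [0.516, -0.038, 0.147], [0.56, -0.054, 0.153]]
stop [0.62160935 0.06204452 0.11522998] 130 [0.59721731 0.04829722 0.10004844] [0.64266216 0.0704641  0.12793357]
side ((572.2744140625, -8.647201538085938), (271.35430908203125, 206.1718292236328), 74.32048034667969) 0.0830717029223813
caps [ 0.58399655 -0.05921844  0.20358085] 115 [ 0.60188413 -0.03214793  0.21020546] [ 0.57056127 -0.08224754  0.19411917]
nut [0.51324989 0.00398994 0.15288275] 200 [ 0.47848587 -0.04697565  0.12564848] [0.63749836 0.05575417 0.17677241]
pillar pts [[0.542, 0.067, 0.151], [0.539, 0.066, 0.149], [0.544, 0.052, 0.156], [0.537, 0.052, 0.155], [0.548, 0.053, 0.147], [0.511, -0.038, 0.153], [0.521, -0.043, 0.152], [0.516, -0.046, 0.153], [0.509, -0.047, 0.153], [0.558, -0.069, 0.149]]
stop [0.60542512 0.05325184 0.1225795 ] 82 [0.59253044 0.04183672 0.10076234] [0.63647786 0.06510477 0.12797982]
```

```bash
cat >> h.py <<'E'
A=np.radians(-15.85); C0=np.array([.5724,-.007]); X_=np.array([np.cos(A),np.sin(A)]); Y_=np.array([-np.sin(A),np.cos(A)])
def W(x,y,z): return [*(C0+x*X_+y*Y_),z]          # mixer frame (m), world z
def Mx(P): D=np.asarray(P)[:,:2]-C0; return np.c_[D@X_,D@Y_,np.asarray(P)[:,2]]
def Q(deg): p=np.radians(deg)/2; return [np.cos(p),np.sin(p),0,0]   # world angle of tool x
E
python3 - <<'E'
from h import *
for p in (74.15,-105.85):
    for xy in ((.027,-.15,.13),(-.09,0,.16)):
        print(p,np.round(inverse_kinematics(W(*xy),Q(p)),2))
move_gripper(0)
move_ptp(W(-.03,-.03,.36),Q(74.15)); print(current_clock(),current_position())
d,X,C=cloud("wrist"); cv2.imwrite("pics/w1.png",d["image"]); print((-d["R"].T@d["t"]).round(3),d["R"].round(2).tolist())
np.savez("w1.npz",X=X,C=C)
for q in ["rack_end","nut_mid","nut_hub","pillars","stop","rack"]:
    for r in spot_in("wrist",q)[:2]:
        u,v=[int(round(a)) for a in r["xy"]]; z=d["range_z"][v,u]
        P=d["R"].T@(z*np.linalg.inv(d["intrinsics"])@[u,v,1]-d["t"]); print(q,round(r["conf"],2),(u,v),Mx([P]).round(3))
E
```

```text
74.15 [-0.4   0.43  1.66 -0.    1.06 -0.12]
74.15 [-0.11  0.27  1.83 -0.    1.05  0.17]Traceback (most recent call last):
  File "<stdin>", line 4, in <module>
    return _wrapfunc(a, 'round', decimals=decimals, out=out)
    return _wrapit(obj, method, *args, **kwds)
    result = getattr(arr, method)(*args, **kwds)
TypeError: unsupported operand type(s) for *: 'NoneType' and 'float'
```

Run:
```python
from h import *
move_gripper(0)
move_ptp(W(-.03,-.03,.36),Q(74.15)); print(current_clock(),current_position())
d,X,C=cloud("wrist"); cv2.imwrite("pics/w1.png",d["image"]); print((-d["R"].T@d["t"]).round(3),d["R"].round(2).tolist())
np.savez("w1.npz",X=X,C=C)
for q in ["rack_end","nut_mid","nut_hub","pillars","stop","rack"]:
    for r in spot_in("wrist",q)[:2]:
        u,v=[int(round(a)) for a in r["xy"]]; z=d["range_z"][v,u]
        P=d["R"].T@(z*np.linalg.inv(d["intrinsics"])@[u,v,1]-d["t"]); print(q,round(r["conf"],2),(u,v),Mx([P]).round(3))
```

```text
4.775 [ 0.53526835 -0.02686914  0.35978356]
[0.556 0.049 0.523] [[0.96, -0.27, -0.0], [-0.26, -0.92, 0.29], [-0.08, -0.28, -0.96]]
rack_end 0.95 (164, 235) [[-0.221 -0.2    0.008]]
rack_end 0.76 (287, 165) [[ 0.009 -0.026  0.152]]
nut_mid 0.77 (240, 147) [[-0.053 -0.     0.163]]
nut_mid 0.24 (288, 167) [[ 0.01  -0.029  0.153]]
nut_hub 0.7 (238, 147) [[-0.055  0.001  0.172]]
pillars 0.55 (290, 165) [[ 0.013 -0.026  0.153]]
pillars 0.54 (244, 176) [[-0.05  -0.047  0.131]]
rack 0.84 (292, 166) [[ 0.016 -0.027  0.152]]
rack 0.83 (164, 235) [[-0.221 -0.2    0.008]]
```

View pics/w1.png

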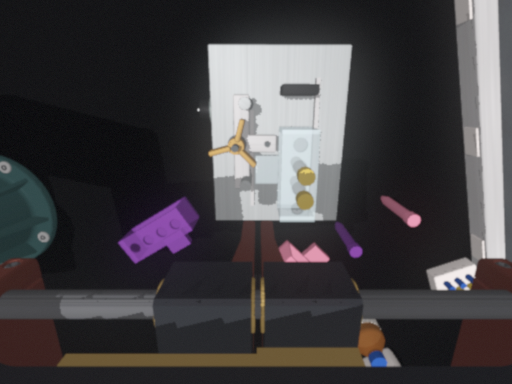

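The wrist view shows the platform from above, with image right as mixer +x and image up as +y. The nut is at (237,146), with wings at roughly 77°, 195° and 317°. The rack spans columns 279–319 and rows 128–220, and the stop is at (300,90).

Run:
```python
from h import *
d=np.load("w1.npz");P=Mx(d["X"]);b,g,r=d["C"].astype(int).T
s=(r>b+35)&(P[:,2]>.14)&(P[:,2]<.18)&(abs(P[:,0]+.06)<.05)&(abs(P[:,1])<.05)
N=P[s];print("nut",s.sum(),np.percentile(N[:,2],[5,50,95]))
from scipy.optimize import minimize
def cost(p):
    D=N[:,:2]-p[:2]; c=9
    for k in range(3):
        a=p[2]+k*2*np.pi/3; l=D@[np.cos(a),np.sin(a)]; t=D@[-np.sin(a),np.cos(a)]
        c=np.minimum(c,t**2+np.minimum(l,0)**2+np.maximum(l-.036,0)**2)
    return np.minimum(c,1e-4).sum()*1e4
for a0 in (np.radians(197),np.radians(170)):
    R=minimize(cost,[-.058,0,a0],method="Nelder-Mead",options=dict(initial_simplex=[[-.058,0,a0],[-.053,0,a0],[-.058,.005,a0],[-.058,0,a0+.2]]));print(R.x[:2],np.degrees(R.x[2]),R.fun)
c=(r>b+50)&(P[:,2]>.19)&(abs(P[:,0]-.03)<.04);print("caps",P[c].mean(0))
k=(P[:,2]>.14)&(P[:,2]<.155)&(P[:,0]>-.01)&(P[:,0]<.08)&(P[:,1]<-.02)
print("racktop",k.sum(),np.percentile(P[k],[1,5,50,95,99],axis=0).round(4).tolist())
for n in ("scene","side"):
    e=np.load(n+".npz");p=Mx(e["X"]);k=(p[:,2]>.14)&(p[:,2]<.155)&(p[:,0]>-.01)&(p[:,0]<.08);print(n,np.percentile(p[k],[1,5,50,95,99],axis=0).round(4).tolist())
m=(np.maximum(r,np.maximum(b,g))<60)&(P[:,2]>.11)&(P[:,2]<.14)&(abs(P[:,0]-.03)<.04)&(P[:,1]>.04);print("stop",np.percentile(P[m],[2,50,98],axis=0).round(4).tolist())
# platform edges in wrist
pl=(abs(P[:,2]-.085)<.008)&(abs(P[:,0])<.12)&(abs(P[:,1])<.15);print("plat",np.percentile(P[pl],[.5,50,99.5],axis=0).round(4).tolist())
```

```text
nut 511 [0.15725521 0.16366862 0.16539449]
[-0.05942878  0.00111896] 195.2331777187488 50.88587016128489
[-0.05942895  0.00111859] 195.23462476843667 50.88586490306081
caps [ 0.01111286 -0.02812615  0.32172601]
racktop 1388 [[0.0011, -0.1082, 0.1469], [0.0023, -0.106, 0.1501], [0.0164, -0.0647, 0.1516], [0.0495, -0.0229, 0.1529], [0.0507, -0.0206, 0.1534]]
scene [[0.0008, -0.1093, 0.1411], [0.0032, -0.1016, 0.144], [0.0334, -0.018, 0.1524], [0.0499, 0.0222, 0.1545], [0.051, 0.0239, 0.1548]]
side [[0.0016, -0.1106, 0.1408], [0.0025, -0.1085, 0.1434], [0.0192, -0.0679, 0.1487], [0.0494, 0.0133, 0.1512], [0.0518, 0.0201, 0.1532]]Traceback (most recent call last):
  File "<stdin>", line 19, in <module>
    return _quantile_unchecked(
        a, q, axis, out, overwrite_input, method, keepdims, weights)
    return _ureduce(a,
                    func=_quantile_ureduce_func,
    ...<5 lines>...
                    overwrite_input=overwrite_input,
                    method=method)
    r = func(a, **kwargs)
    result = _quantile(arr,
                       quantiles=q,
    ...<2 lines>...
                       out=out,
                       weights=wgt)
    slices_having_nans = np.isnan(arr[-1, ...])
                                  ~~~^^^^^^^^^
IndexError: index -1 is out of bounds for axis 0 with size 0
```

Run:
```python
from h import *
q=Q(74.15)
move_ptp(W(.025,-.150,.25),q); servo_line(W(.025,-.150,.120),q,rate=.2)
f0=np.array(current_force()); print(f0.round(2),current_clock())
servo_line(W(.025,-.125,.120),q,rate=.1)
for i in range(4):
    s=servo_line(W(.025,-.0705,.120),q,rate=.03,contact_N=7)
    p=Mx([current_position()])[0]; f=np.array(current_force())-f0
    print(s,p.round(4),(f[:2]@X_).round(2),(f[:2]@Y_).round(2),f[2].round(2),current_clock())
    if p[1]>-.082 : break
```

```text
[ 0.16 -0.01  0.38] 6.65
True [ 0.0244 -0.0758  0.1196] 0.28 -0.57 0.78 8.5333
```

Run:
```python
from h import *
q=Q(74.15)
for i in range(2):
    s=servo_line(W(.025,-.0705,.120),q,rate=.012,contact_N=8)
    p=Mx([current_position()])[0]; f=np.array(current_force())
    print(s,p.round(4),(f[:2]@Y_).round(2),current_clock())
servo_line(W(.025,-.10,.120),q,rate=.1)
servo_line(W(.025,-.11,.25),q,rate=.3)
move_ptp(W(-.03,-.03,.36),q); print(current_clock())
d,X,C=cloud("wrist");cv2.imwrite("pics/w2.png",d["image"]);P=Mx(X)
k=(P[:,2]>.147)&(P[:,2]<.155)&(P[:,0]>-.01)&(P[:,0]<.08)
print(np.percentile(P[k],[1,5,50,95,99],axis=0).round(4).tolist())
b,g,r=C.astype(int).T
s=(r>b+35)&(P[:,2]>.14)&(P[:,2]<.18)&(abs(P[:,0]+.06)<.05)&(abs(P[:,1])<.05); print(P[s].mean(0))
```

```text
True [ 0.0238 -0.0758  0.1191] -1.05 8.8333
True [ 0.0232 -0.0757  0.1188] -0.75 9.125
10.7417
[[-0.0002, -0.0635, 0.1492], [0.0013, -0.059, 0.1503], [0.0183, 0.0103, 0.1517], [0.048, 0.0613, 0.1529], [0.0494, 0.0648, 0.1535]]
[-0.05938187  0.00067863  0.16254848]
```

View pics/w2.png

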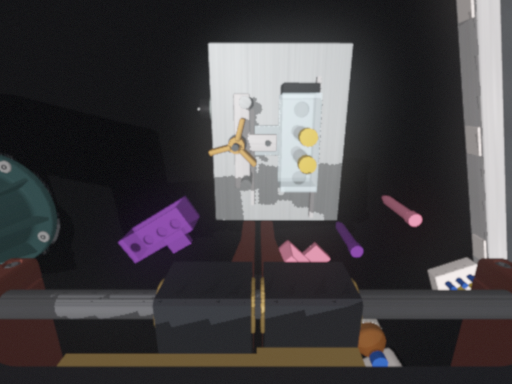

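The rack is home: its top spans y -0.0635 to 0.065, against the stop at (300,88). The nut is unchanged and both tubes are standing. Now the first nut stroke.

```bash
cat >> h.py <<'E'
S=np.array([-.0597,.0006]); RC=.029
def pose(deg,t,z):     # wing angle (mixer deg), tangential offset behind the wing's midplane
    a=np.radians(deg); p=S+RC*np.array([np.cos(a),np.sin(a)])+t*np.array([-np.sin(a),np.cos(a)])
    return W(*p,z),Q(deg-90-15.85)
def moment(f0,T0):     # clockwise moment exerted on the nut, about the stud
    m=[];fs=[]
    for _ in range(3):
        f=np.array(current_force())-f0; T=np.array(current_torque())-T0
        r=np.array(current_position())[:2]-np.array(W(*S,0))[:2]
        m.append([r[0]*f[1]-r[1]*f[0]+T[2],r[0]*f[1]-r[1]*f[0],T[2]]); fs.append(f); sleep(.02)
    return np.mean(m,0),np.mean(fs,0)
def engage(deg,z,back=.020):
    move_ptp(*pose(deg,back,.20)); servo_line(*pose(deg,back,z),rate=.15); sleep(.15)
    f0,T0=np.array(current_force()),np.array(current_torque())
    s=servo_line(*pose(deg,.008,z),rate=.02,contact_N=3)
    D=Mx([current_position()])[0][:2]-S; a=np.radians(deg); t=D@[-np.sin(a),np.cos(a)]
    print("engage",s,"t",round(t*1e3,2),current_clock()); return f0,T0,t
def stroke(a,b,z,f0,T0,step,lim):
    th=a
    while th-step>=b-.1:
        th-=step; z-=.003*np.radians(step)
        servo_line(*pose(th,.0135,z),rate=.03)
        m,f=moment(f0,T0); d=np.radians(th-a)
        print(round(th,1),m.round(3),"F",f.round(1),round(current_clock(),2))
        if m[0]>lim: print("limit");break
    return th,z
def release(th,z): servo_line(*pose(th,.020,z),rate=.08); servo_line(*pose(th,.020,.20),rate=.2)
E
python3 - <<'E'
from h import *
f0,T0,t=engage(195.2,.145)
th,z=stroke(195.2,165.2,.145,f0,T0,7.5,.6)
np.save("ft.npy",[f0,T0]);print(z)
E
```

```text
engage True t 14.72 12.5583
187.7 [0.167 0.162 0.005] F [-0.7 -5.5  1.8] 12.93
180.2 [ 0.181  0.186 -0.005] F [-1.  -6.1  1.4] 13.28
172.7 [ 0.194  0.197 -0.003] F [-1.3 -6.2  1.9] 13.62
165.2 [0.221 0.194 0.027] F [-1.6 -5.9  1.7] 13.96
0.14342920367320508
```

Run:
```python
from h import *
f0,T0=np.load("ft.npy")
th,z=stroke(165.2,112,.1434,f0,T0,7.5,.3)
print(th,z)
```

```text
157.7 [0.217 0.187 0.03 ] F [-1.8 -5.5  2.5] 14.3
150.2 [0.279 0.201 0.077] F [-2.9 -5.6  2.8] 14.64
142.7 [0.265 0.189 0.075] F [-2.7 -5.1  3.5] 14.98
135.2 [0.282 0.197 0.086] F [-3.1 -5.1  3.3] 15.32
127.7 [0.228 0.177 0.051] F [-3.7 -3.9  3.1] 15.67
120.2 [0.249 0.211 0.038] F [-5.3 -3.6  3.3] 16.01
112.7 [0.245 0.218 0.027] F [-6.4 -2.2  4.1] 16.35
112.69999999999999 0.1406511064281089
```

```bash
cat >> h.py <<'E'
PHI=np.radians(-8); 
def pose(deg,t,z):     # yawed: wing's outer corner bears on the finger face, lever ~35 mm; t = .0135 is touching
    a=np.radians(deg); u=np.array([np.cos(a),np.sin(a)]); p=np.array([u[1],-u[0]])
    n=np.cos(PHI)*p+np.sin(PHI)*u; g=np.cos(PHI)*u-np.sin(PHI)*p
    c=S+.036*u-.0035*p-.010*n-.006*g-(t-.0135)*p
    return W(*c,z),Q(deg-90-15.85+np.degrees(PHI))
T_OFF=None
def engage(deg,z,back=.020):
    move_ptp(*pose(deg,back,.20)); servo_line(*pose(deg,back,z),rate=.15); sleep(.15)
    f0,T0=np.array(current_force()),np.array(current_torque()); y0=Mx([current_position()])[0][:2]
    s=servo_line(*pose(deg,.008,z),rate=.02,contact_N=3)
    t=back-np.linalg.norm(Mx([current_position()])[0][:2]-y0)
    print("engage",s,"t",round(t*1e3,2),current_clock()); return f0,T0,t
E
python3 - <<'E'
import h
from h import *
f0,T0=np.load("ft.npy"); z=.1407; th=112.7
a=np.radians(th); p=S+RC*np.array([np.cos(a),np.sin(a)])+.021*np.array([-np.sin(a),np.cos(a)])
servo_line(W(*p,z),rate=.08); sleep(.15)
print("base drift",(np.array(current_force())-f0).round(2),(np.array(current_torque())-T0).round(3))
servo_line(W(*p,.20),rate=.25)
f0,T0,t=engage(232.7,z)
print(f0.round(2),T0.round(3)); np.save("ft.npy",[f0,T0])
w=232.7-np.degrees((.0135-t)/.036); print("wing",w)
th,z=stroke(min(w,232.7),210,z,f0,T0,7.5,.32); print(th,z)
E
```

```text
base drift [ 0.57 -0.53  0.82] [0.151 0.072 0.016]
engage True t 15.98 19.9833
[-0.51 -0.76  0.07] [-0.019  0.036  0.044]
wing 236.64081666797566
225.2 [0.162 0.161 0.001] F [ 1.8 -5.6  0.4] 20.42
217.7 [ 0.165  0.17  -0.005] F [ 1.2 -6.1  0.9] 20.77
210.2 [0.199 0.195 0.004] F [ 0.7 -6.8  1.4] 21.12
210.2 0.1395219027549038
```

```bash
cat >> h.py <<'E'
def stroke(a,b,z,f0,T0,step,lim):
    th=a
    while th-step>=b-.1:
        th-=step; z-=.003*np.radians(step)
        servo_line(*pose(th,.0135,z),rate=.03)
        m,f=moment(f0,T0); n=np.radians(th-90-15.85)+PHI
        fn=-f[0]*np.cos(n)-f[1]*np.sin(n); ft=f[0]*np.sin(n)-f[1]*np.cos(n)
        print(round(th,1),m.round(3),"Fn %.2f Ft %.2f Fz %.2f"%(fn,ft,f[2]),"MF %.3f"%(fn*.0352),round(current_clock(),2))
        if fn*.0352>lim: print("limit");break
    return th,z
E
python3 - <<'E'
from h import *
f0,T0=np.load("ft.npy")
th,z=stroke(210.2,157,.1395,f0,T0,7.5,.32); print(th,z)
E
```

```text
202.7 [0.241 0.222 0.019] Fn 7.41 Ft 0.37 Fz 1.52 MF 0.261 21.47
195.2 [0.27  0.234 0.036] Fn 7.50 Ft 0.79 Fz 0.93 MF 0.264 21.82
187.7 [ 0.235  0.248 -0.014] Fn 7.82 Ft 1.00 Fz 1.57 MF 0.275 22.17
180.2 [ 0.262  0.273 -0.011] Fn 8.13 Ft 1.70 Fz 1.69 MF 0.286 22.52
172.7 [0.28  0.279 0.001] Fn 7.93 Ft 2.19 Fz 1.55 MF 0.279 22.87
165.2 [ 0.272  0.293 -0.021] Fn 8.01 Ft 2.70 Fz 1.26 MF 0.282 23.22
157.7 [ 0.298  0.321 -0.023] Fn 8.71 Ft 2.92 Fz 2.78 MF 0.307 23.57
157.7 0.13675110642810892
```

```bash
cat >> h.py <<'E'
from scipy.optimize import minimize
def fitnut(P,C,a0):
    b,g,r=C.astype(int).T
    s=(r>b+35)&(P[:,2]>.135)&(P[:,2]<.18)&(abs(P[:,0]+.06)<.05)&(abs(P[:,1])<.05); N=P[s]
    def cost(p):
        D=N[:,:2]-p[:2]; c=9
        for k in range(3):
            a=p[2]+k*2*np.pi/3; l=D@[np.cos(a),np.sin(a)]; t=D@[-np.sin(a),np.cos(a)]
            c=np.minimum(c,t**2+np.minimum(l,0)**2+np.maximum(l-.036,0)**2)
        return np.minimum(c,1e-4).sum()*1e4
    R=min((minimize(cost,[-.059,0,q],method="Nelder-Mead",options=dict(initial_simplex=[[-.059,0,q],[-.054,0,q],[-.059,.005,q],[-.059,0,q+.2]])) for q in (a0-.3,a0,a0+.3)),key=lambda R:R.fun)
    print("nut fit",R.x[:2].round(4),np.degrees(R.x[2]).round(1),"fun",R.fun.round(1),"z",np.percentile(N[:,2],[50,90]).round(4))
E
python3 - <<'E'
from h import *
f0,T0=np.load("ft.npy")
servo_line(*pose(157.7,.021,.1368),rate=.08); sleep(.1)
print("drift",(np.array(current_force())-f0).round(2),(np.array(current_torque())-T0).round(3))
servo_line(*pose(157.7,.021,.20),rate=.25)
move_ptp(W(-.03,-.03,.36),Q(74.15))
d,X,C=cloud("wrist"); fitnut(Mx(X),C,np.radians(157)); print(current_clock())
cv2.imwrite("pics/w3.png",cv2.resize(d["image"][80:220,190:340],None,fx=4,fy=4))
E
```

```text
drift [ 1.5   0.98 -0.52] [ 0.002  0.065 -0.048]
nut fit [-0.059   0.0012] 161.5 fun 46.7 z [0.1562 0.1577]
25.1
```

View pics/w3.png

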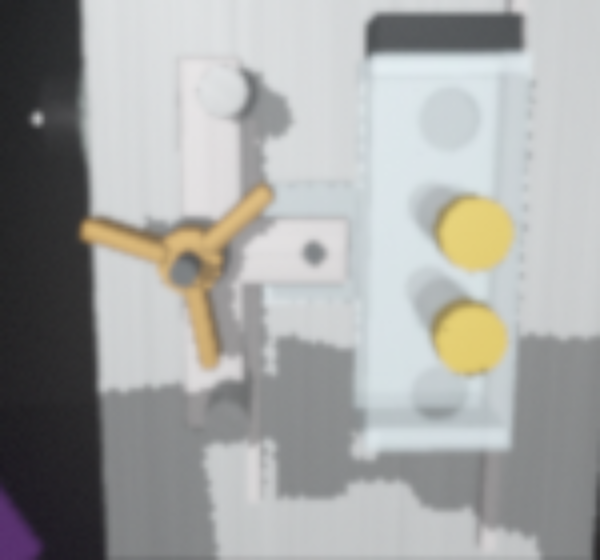

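Run:
```python
from h import *
z=.1368; th=161.5
def samp(n=10):
    L=[]
    for _ in range(n): L.append(np.r_[current_force(),current_torque()]); sleep(.02)
    L=np.array(L); return L.mean(0),L.std(0)
move_ptp(*pose(th,.020,.20)); servo_line(*pose(th,.020,z),rate=.15); sleep(.2)
m0,s0=samp(); print("base",m0.round(2),"sd",s0.round(3),current_clock())
for N in (7,8,9):
    s=servo_line(*pose(th-1,.0135,z),rate=.008,contact_N=N)
    g=np.array(pose(th-1,.0135,z)[0]); e=np.linalg.norm(np.array(current_position())-g)
    m,sd=samp(5); f=m-m0
    r=np.array(current_position())[:2]-np.array(W(*S,0))[:2]
    print(N,s,"left mm",round(e*1e3,2),"F",f[:3].round(2),np.linalg.norm(f[:2]).round(2),"M",(r[0]*f[1]-r[1]*f[0]+f[5]).round(3),"Tz",f[5].round(3),"sd",sd.round(2),round(current_clock(),2))
    servo_line(*pose(th,.020,z),rate=.08); sleep(.1)
    if not s: break
m1,s1=samp(5); print("base again",(m1-m0).round(3))
```

```text
base [-0.02  0.13  0.07 -0.06  0.11 -0.02] sd [0.326 0.511 0.263 0.018 0.026 0.026] 26.775
7 True left mm 2.0 F [ 0.01 -0.83  0.28] 0.83 M 0.04 Tz 0.011 sd [0.41 0.58 0.38 0.01 0.03 0.02] 27.69
8 False left mm 1.48 F [-2.61 -6.19  1.6 ] 6.72 M 0.255 Tz 0.025 sd [0.26 0.34 0.41 0.01 0.03 0.01] 29.16
base again [ 0.467 -0.062  0.083  0.017 -0.024  0.016]
```

```bash
cat >> h.py <<'E'
def samp(n=10):
    L=[]
    for _ in range(n): L.append(np.r_[current_force(),current_torque(),current_position()]); sleep(.02)
    return np.mean(L,0)
def creep(ths,z,m0,stop):
    for th in ths:
        servo_line(*pose(th,.0135,z),rate=.02); v=samp(12); f=v[:6]-m0[:6]
        g=np.array(pose(th,.0135,z)[0])[:2]; n=np.radians(th-105.85)+PHI; n=np.array([np.cos(n),np.sin(n)])
        lag=(g-v[6:8])@n; r=v[6:8]-np.array(W(*S,0))[:2]
        print(th,"wing~%.1f"%(th+np.degrees(lag/.036)),"Fn %.2f |F| %.2f"%(-f[:2]@n,np.linalg.norm(f[:2])),"M %.3f Tz %.3f"%(r[0]*f[1]-r[1]*f[0]+f[5],f[5]),round(current_clock(),2))
        if np.linalg.norm(f[:2])>stop: print("stop");break
E
python3 - <<'E'
from h import *
z=.1368; m0=samp(20); np.save("m0.npy",m0)
creep((160.5,158.5,156.5,154.5,152.5,150.5),z,m0,8.8)
E
```

```text
160.5 wing~162.8 Fn 6.34 |F| 6.74 M 0.259 Tz 0.029 30.62
158.5 wing~161.9 Fn 8.93 |F| 9.62 M 0.351 Tz 0.019 31.07
stop
```

Run:
```python
from h import *
z=.1368; m0=np.load("m0.npy")
creep((157.5,156.5,155.5),z,m0,11.3)
servo_line(*pose(157,.021,z),rate=.08); sleep(.2); m1=samp(15); print("base",(m1[:6]-m0[:6]).round(3), m0[:6].round(2))
```

```text
157.5 wing~161.4 Fn 9.87 |F| 10.65 M 0.381 Tz 0.013 31.52
156.5 wing~160.7 Fn 10.21 |F| 11.05 M 0.403 Tz 0.020 31.98
155.5 wing~159.8 Fn 10.50 |F| 11.61 M 0.423 Tz 0.016 32.42
stop
base [-0.168 -0.038 -0.051 -0.015 -0.005 -0.005] [-0.1   0.01  0.14 -0.03  0.12 -0.  ]
```

```bash
cat >> h.py <<'E'
def poseL(deg,t,z):
    a=np.radians(deg); u=np.array([np.cos(a),np.sin(a)]); p=np.array([u[1],-u[0]]); c8,s8=np.cos(PHI),-np.sin(PHI)
    n=-c8*p-s8*u; g=c8*u-s8*p
    c=S+.036*u+.0035*p-.010*n-.006*g+(t-.0135)*p
    return W(*c,z),Q(deg-90-15.85+8),n[0]*X_+n[1]*Y_
E
python3 - <<'E'
from h import *
z=.1365
servo_line(*pose(157,.021,.20),rate=.25)
move_ptp(W(-.03,-.03,.36),Q(74.15)); d,X,C=cloud("wrist"); fitnut(Mx(X),C,np.radians(160))
move_ptp(*poseL(160,.022,.20)[:2]); servo_line(*poseL(160,.022,z)[:2],rate=.15); sleep(.2); m0=samp(15)
for th in (160,164,168,172,176,179):
    P,q,n=poseL(th,.0135,z); servo_line(P,q,rate=.02); v=samp(8); f=v[:6]-m0[:6]
    lag=(np.array(P)[:2]-v[6:8])@n; r=v[6:8]-np.array(W(*S,0))[:2]; w=th-np.degrees(lag/.036)
    print(th,"wing~%.1f"%w,"Fn %.2f"%(-f[:2]@n),"M %.3f"%(r[0]*f[1]-r[1]*f[0]+f[5]),round(current_clock(),2))
    if w>174.5: break
servo_line(*poseL(th,.022,z)[:2],rate=.08); servo_line(*poseL(th,.022,.20)[:2],rate=.25)
move_ptp(W(-.03,-.03,.36),Q(74.15)); d,X,C=cloud("wrist"); fitnut(Mx(X),C,np.radians(th)); print(current_clock())
E
```

```text
nut fit [-0.0591  0.0012] 158.9 fun 48.0 z [0.156  0.1576]
160 wing~160.1 Fn 0.73 M -0.022 36.8
164 wing~163.9 Fn 1.50 M -0.043 37.2
168 wing~167.9 Fn 1.69 M -0.049 37.6
172 wing~171.9 Fn 1.87 M -0.069 38.0
176 wing~176.0 Fn 2.38 M -0.090 38.4
nut fit [-0.0592  0.0013] 178.0 fun 47.4 z [0.157  0.1586]
39.8583
```

Run:
```python
from h import *
d,X,C=cloud("wrist");P=Mx(X);cv2.imwrite("pics/w4.png",d["image"])
k=(P[:,2]>.147)&(P[:,2]<.155)&(P[:,0]>-.01)&(P[:,0]<.08)
print(np.percentile(P[k],[1,5,50,95,99],axis=0).round(4).tolist())
```

```text
[[-0.0001, -0.064, 0.1483], [0.0012, -0.0596, 0.1502], [0.0186, 0.0098, 0.1517], [0.0479, 0.0607, 0.153], [0.0493, 0.0642, 0.1536]]
```

View pics/w4.png

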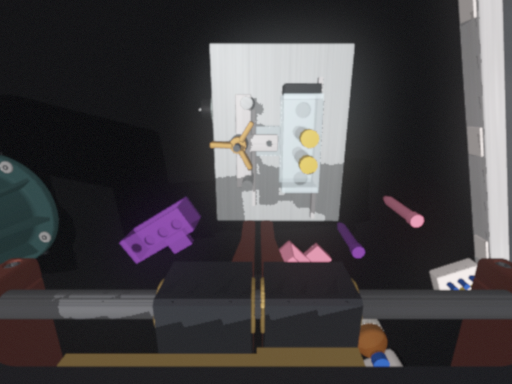

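The rack is still against the stop at (300,88), the tubes stand at (309,138) and (308,165), and the nut at (237,144) has a wing at about 178°. Nothing else has moved, so I am handing in.

```bash
python3 -c "
from bench import *
print(close_job(),current_clock())"
```

```text
the job is handed in; nothing more can be done
the job is handed in; nothing more can be done
```

I handed the job in: the rack is home against the stop with both tubes standing, and I estimate the nut at about 0.37 N m (roughly 1.55× free) after backing it off about 0.33 rad counter-clockwise from an estimated 0.40–0.43 N m; I did not re-measure tightening effort after that, and no verdict came back.

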